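# Dock a test cell and hold its bayonet cap locked home

### The arm

A 6-joint arm with a two-finger parallel gripper is mounted at the origin on a cart in front of the work surface, level with it; the furniture and walls round the work are solid. World frame = base frame: x ahead of the robot, y to its left, z up, the work surface at z = 0. Lengths are in mm, angles in rad, forces in N, time in s.
With the tool pointing down it reaches from about 400 to 925 mm from the base axis. Payload 12.5 kg.
Tool frame: the origin (TCP) lies midway between the tips of the shut fingers; the grasp point (between the pads) lies 19 mm behind it; z points along the fingers, y is the line along which they close (so a half turn about z gives the same grasp; the last joint's range is limited). The gripper opens to 95 mm and grips with 3 to 60 N. Pads are 20 mm wide; open, the fingers measure 119 mm over their backs; the gripper's body (75 mm by 180 mm) begins 59 mm behind the grasp point.
Start: joints at [-1.351, 0.491, 1.559, -0, 1.092, -0.106], TCP at [200.065, -592.132, 214.661] pointing down, gripper open.
Joint ranges: [-3.1, 3.1], [-0.84, 2.19], [0.05, 2.79], [-1.13, 4.28], [0.06, 2.93], [-2.69, 2.69]. Speed limits (rad/s): [2.22, 2.22, 2.79, 3.14, 3.14, 3.14].

### API

Orientations are given as [roll, pitch, yaw] about the fixed x, y, z axes, in that order (R = Rz(yaw) Ry(pitch) Rx(roll)).
In Python, from cell import state, read_camera, job_done gives the robot as it stands.
- The arm moves only by the tool carry_out, never from a script. Its argument "moves" is a list of rows, each an object with "slide": the shift along the tool's x, y, z as a fraction of full scale, a list of three; "spin": the turn about the tool's z as a fraction of full scale. A call has 1 to 12 rows; each row shifts and turns the commanded pose from where the row before left it, along the tool's axes as they then stand; what a row does not reach is not made up. Full scale, the value 1, is 0.4 m for a shift and 30 degrees for a turn. A row lasts 1/12 s, in which the tool goes at most 41.7 mm and 7.16 degrees, less where a joint would pass 70% of its speed; a pose out of reach is approached as far as the arm can. A call with a number of a shift or a turn outside -1 to 1 is refused whole. A call with a gripper value outside its range is refused whole. "hand" is the closure, from 0 (fully open) to 1 (shut), set as the call begins (left out, the last holds). The fingers move at their own pace and stop on an object; the grip force is fixed at half the most. Time passes only in rows, so rows that do not move let the fingers close. It gives the time, the measured TCP pose, the force, the opening and the grip force at its end, in the units of the state.
- state(): the state, without advancing time (a new reading comes with each control period).
- read_camera(name): name is "scene" or "top"; returns a dict with "color" (400x640x3 uint8, red, green, blue), "K" (3x3 intrinsics, pixels), "k1" (the pictures are not rectified: a ray, as slopes to the right and down, at radius r is drawn at 1 + k1 r^2 times it, then the intrinsics apply), "R" (3x3) and "t" (3): a world point X has camera coordinates R X + t. Camera axes: x right, y down, z forward; pixel columns grow to the right and rows downward; lengths in mm; the calibration is good to about 2 mm. A picture is of the moment at which its call begins. There is no depth.
- job_done(): hands the job in; it is judged then, once.
The state is a dict: "t": time; "joints": joint angles; "qvel": joint speeds; "tau": joint torques, N m; "eef_pos": TCP position; "tcp_rot": TCP orientation; "ft_force": force on the tool from outside, world axes, zero at the start; "moment": the same for the moment, N m; "opening": opening from 0.0 (shut) to 1.0 (fully open); "grip_force": force on a finger pad.
Only numpy, scipy, OpenCV 4.12 (cv2) and the standard library are available. Lean on these libraries where they do the work, as an engineer would, in place of code of your own. Each camera call takes 0.05 s, during which the arm holds its last target. There are 200 camera calls.

### The job

Slide the square-footed test cell along the worktop, without lifting or tipping it, fully home and square against the back of its U-shaped bracket. Then take the bayonet cap by its bar, put its two lugs down through the notches in the cell's mouth, push it in against the spring until the flange lies on the rim, and turn it a quarter turn clockwise (seen from above) to the stop. Finish still gripping the cap and pressing it flat on the rim, so that the spring cannot lift it, and leave everything else on the worktop where it is.

Things in the scene. Friction and masses are not known exactly. Their poses are not given: they have to be found in the camera images.
- bracket: Fixed U-shaped steel bracket on the worktop, 14 mm high, open towards its +y (about the robot's left). Origin on the worktop, where the centre of the cell's foot stands when home. Back stop: inner face at y = -50 mm. Side rails: inner faces at x = +-53 mm, straight to y = +4 mm, then flared out to +-72 mm at y = +43 mm. The near face of a cell that is home is at y = +50 mm, outside the mouth.
- cell_foot (a point): Centre of the underside of the loose aluminium test cell (0.85 kg); z up. Square foot 100 x 100 mm along the cell's x and y, 18 mm thick, corners trimmed; on it a round barrel 84 mm across, up to 60 mm above the worktop. It starts 125 to 195 mm in front of its home place, on the bracket's open side, up to 15 mm off the bracket's axis and up to 0.2 rad askew.
- cell_mouth (a point): Centre of the cell's open mouth, level with its flat top rim, 60 mm above the underside; axes as the cell's. Round hole 44 mm across in a 12 mm thick steel rim, with two notches 17 mm wide along the cell's +x and -x, reaching out to 29 mm from the axis. Below the rim is room for the cap's lugs to turn.
- plunger (a joint): Spring plunger inside the mouth, m pressed down: 0 free (top 10 mm below the rim), 0.012 with the cap fully home. It pushes up with 3 N at first and about 8 N with the cap home.
- cap_grip (a point): Centre of the black bar grip of the loose bayonet cap (0.12 kg), which stands upright on the worktop; 45 mm above the cap's underside. Bar 50 mm long along the cap's x, 16 mm thick along y, 30 mm high (15 mm above and below this point). Under the bar a round flange 64 mm across, 8 mm thick, from 15 to 23 mm below this point. With the flange on the rim this point is 23 mm above cell_mouth.
- cap_foot (a point): Centre of the cap's underside: foot of a spigot 40 mm across, 22 mm long below the flange. At its foot two equal lugs under the ends of the bar, along the cap's +x and -x, out to 27 mm from the axis, 10 mm wide, 6 mm high. Put in with cap x along cell x (either way). It turns only with the flange under 4 mm above the rim, only clockwise from above, 90 degrees to a stop. Let go then, it rises about 3 mm.
- soil_tin_mid (a point): Bystander: open dark steel tin with soil, 77 mm across, 36 mm high; point at its centre
- moisture_tin_mid (a point): Bystander: lidded aluminium tin, 59 mm across, 38 mm high; point at its centre
- porous_stone_mid (a point): Bystander: flat round grey-beige stone disc, 62 mm across, 10 mm thick; point at its centre
- weight_mid (a point): Bystander: slotted round steel weight, 56 mm across, 26 mm high; point at its centre
- tape_roll_mid (a point): Bystander: roll of masking tape lying flat, 103 mm across, 25 mm high; point at its centre
- spatula_mid (a point): Bystander: steel spatula with wooden handle, 210 mm long, lying near the robot; point at its centre
- tube_a_mid (a point): Bystander: dark sample tube, 64 mm across, 154 mm high, upright; point at its centre
Things that resemble listed ones, but are neither listed nor needed, are in the scene too. What is shaped like the part that bears cap_grip but brown or purple is not meant.

How it is judged (in metres and radians):
On the way, in this order (a step that is already met when the one before it is completed fails the run):
1. the cell stands home in the bracket, and the cap is still off it (x of cell_mouth in the frame of bracket between -0.005 and 0.005 m and y of cell_mouth in the frame of bracket below 0.005 m and angle between the x axis of cell_mouth and the x axis of bracket, either way round below 0.09 rad and height (world z) of cell_mouth below 0.064 m and horizontal distance between cap_grip and cell_mouth above 0.04 m), for 0.2 s.
2. the cap is pushed in through the notches, not yet turned (horizontal distance between cap_grip and cell_mouth below 0.005 m and z of cap_grip in the frame of cell_mouth below 0.03 m and angle between the x axis of cap_grip and the x axis of cell_mouth, either way round below 0.45 rad), for 0.05 s.
At the end, for the whole second after the job is handed in: The cell stands in the bracket within 5 mm and 0.09 rad of its home place; the cap is in its mouth, centred within 5 mm, turned at least 1.3 rad from the notches, upright within 0.08 rad, its flange within 2.2 mm of the rim, and the fingers still grip it (over 2 N), for the whole last second (x of cell_mouth in the frame of bracket between -0.005 and 0.005 m and y of cell_mouth in the frame of bracket below 0.005 m and angle between the x axis of cell_mouth and the x axis of bracket, either way round below 0.09 rad and height (world z) of cell_mouth below 0.064 m and horizontal distance between cap_grip and cell_mouth below 0.005 m and z of cap_grip in the frame of cell_mouth below 0.0252 m and angle between the x axis of cap_grip and the x axis of cell_mouth, either way round above 1.3 rad and angle between cap_grip's own z axis and vertical below 0.08 rad and contact force between the fingers and cap above 2 N); the arm keeps its last pose, push and grip.
It fails at once if the cell is lifted (over 12 mm) or tipped (height (world z) of cell_mouth above 0.072 m or angle between cell_mouth's own z axis and vertical above 0.15 rad).
It fails at once if another thing on the worktop is displaced by more than 30 mm (distance of any of soil_tin_mid, moisture_tin_mid, porous_stone_mid, weight_mid, tape_roll_mid, spatula_mid, tube_a_mid from where it was at the start of the episode above 0.03 m).
It also fails if it takes over 72 s, if anything falls off the work surface, if the arm or the gripper's body presses on something with over 40 N, if the wrist force passes 120 N, or if a joint passes its speed limit or range.

## Working session

There is one attempt and no reset: what is moved stays moved. The work goes in short steps, Python scripts to look and compute and a tool call to move; the robot and the scene stay as the last step left them, time stands still between calls to the robot, and variables do not carry over. Pictures are saved under pics/ and viewed, at most 10 in all, crops included, and the job is handed in when it is done.

Besides the shell and the picture viewer there is one more tool, called after "Call:" as a command line: name --argument value ..., lists and objects as JSON in quotes. carry_out: Moves the arm, as the interface text tells. Shift numbers are shares of 0.4 m and turn numbers shares of 30 degrees, none past 1 either way. Its arguments: {"type":"object","properties":{"moves":{"type":"array"},"hand":{"type":"number"}},"required":["moves"]}

```bash
mkdir -p pics; cat > h.py <<'E'
import numpy as np, cv2
from cell import state, read_camera, job_done
def shot(n,f):
    d=read_camera(n); np.savez(f'pics/{f}.npz',**d); cv2.imwrite(f'pics/{f}.png',d['color'][:,:,::-1]); return d
def load(f): return dict(np.load(f'pics/{f}.npz'))
def ray(d,uv):
    K=np.array(d['K']);k=float(d['k1']);p=np.atleast_2d(uv).astype(float)
    q=cv2.undistortPoints(p.reshape(-1,1,2),K,np.array([k,0,0,0,0.])).reshape(-1,2)
    R=np.array(d['R']);t=np.array(d['t'])
    return -R.T@t, np.c_[q,np.ones(len(q))]@R
def onz(d,uv,z):
    c,r=ray(d,uv); return c+r*((z-c[2])/r[:,2])[:,None]
def proj(d,X):
    X=np.atleast_2d(X).astype(float)
    return cv2.projectPoints(X,cv2.Rodrigues(np.array(d['R']))[0],np.array(d['t'],float),np.array(d['K']),np.array([float(d['k1']),0,0,0,0]))[0].reshape(-1,2)
E
python3 - <<'E'
from h import *
for n in('top','scene'):
    d=shot(n,n+'0'); print(n,d['K'],d['k1'],-np.array(d['R']).T@d['t'],d['R'])
print(state())
E
```

```text
top [[506.246028     0.         318.62589018]
 [  0.         506.246028   200.42054585]
 [  0.           0.           1.        ]] -0.03225352866665404 [ 273.05647801   48.59238821 1530.17771004] [[ 1.59579924e-02 -9.99870671e-01  1.99579434e-03]
 [-9.85629508e-01 -1.60663502e-02 -1.68155716e-01]
 [ 1.68166033e-01  7.16313833e-04 -9.85758425e-01]]
scene [[411.75208856   0.         323.44063351]
 [  0.         411.75208856 197.53994033]
 [  0.           0.           1.        ]] -0.06483759434895485 [ -23.95169271 1037.05571422  603.33298819] [[-0.87756345 -0.47942376 -0.00593674]
 [-0.20107275  0.37923878 -0.90318752]
 [ 0.435261   -0.79141064 -0.42920515]]
{'t': 0.1, 'joints': array([-1.35061882e+00,  4.91515639e-01,  1.55938436e+00, -3.39457560e-05,
        1.09170442e+00, -1.05577182e-01]), 'qvel': array([ 3.14835867e-05, -7.54750919e-04, -2.48268157e-03,  1.23727789e-03,
       -1.55069261e-03, -1.18912305e-03]), 'tau': array([ 2.29778918e-03, -6.13622403e+01, -2.58606023e+01,  6.94086682e-02,
        4.70200460e-02, -5.64760296e-05]), 'eef_pos': array([ 199.9950476 , -591.91122764,  214.11145196]), 'tcp_rot': array([-3.14058335e+00, -7.66802905e-05,  3.25770311e-01]), 'ft_force': array([ 0.39694572, -0.56298615,  0.09669444]), 'moment': array([ 0.00481458, -0.01803   , -0.00442761]), 'grip_force': 0.0, 'opening': 0.9994379123037574}
```

View pics/top0.png

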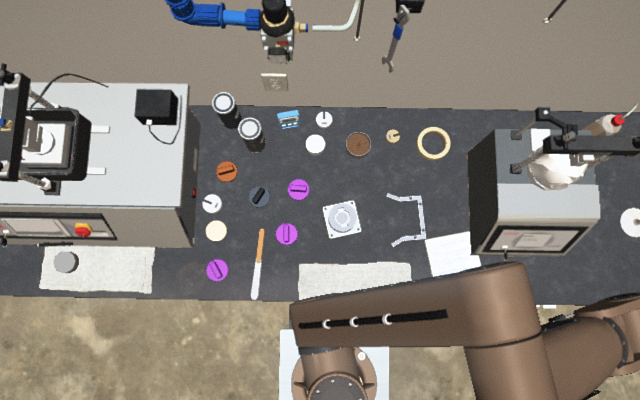

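View pics/scene0.png

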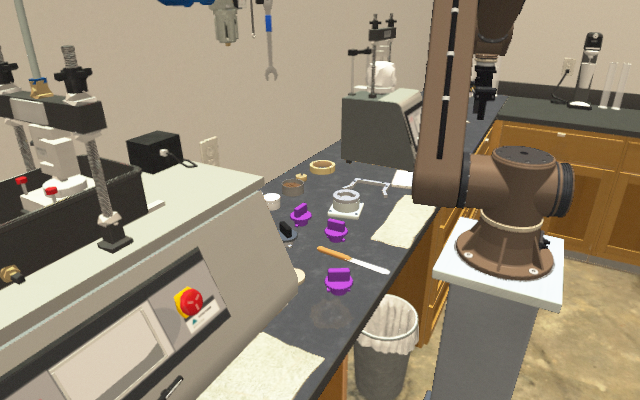

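The top view shows the cell at (342,218) and the bracket at (410,220), which opens to the left (+y). Things that could be taken for the cap: the dark one at (259,196), purple ones at (298,189), (286,234) and (217,270), and a brown one at (226,172). The black-bar one at (259,196), seen at (287,233) in the scene view, fits the description. I'll check it in one close crop.

```bash
python3 - <<'E'
from h import *
a=cv2.imread('pics/top0.png')[165:260,235:435]; cv2.imwrite('pics/c1.png',cv2.resize(a,None,fx=4,fy=4,interpolation=cv2.INTER_CUBIC))
b=cv2.imread('pics/scene0.png')[165:255,265:415]; cv2.imwrite('pics/c2.png',cv2.resize(b,None,fx=5,fy=5,interpolation=cv2.INTER_CUBIC))
E
```

```text
(no output)
```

View pics/c1.png

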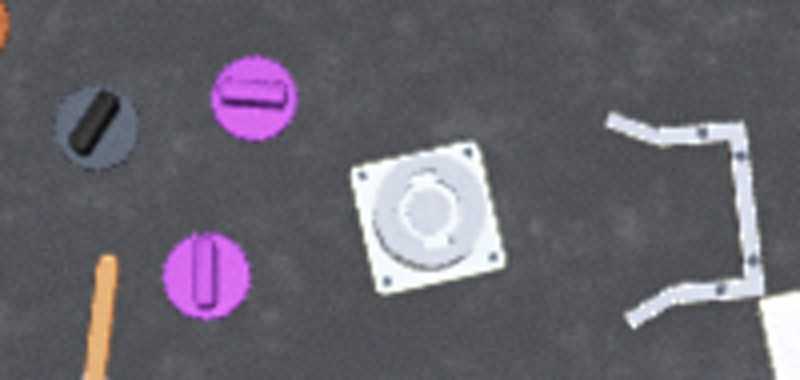

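View pics/c2.png

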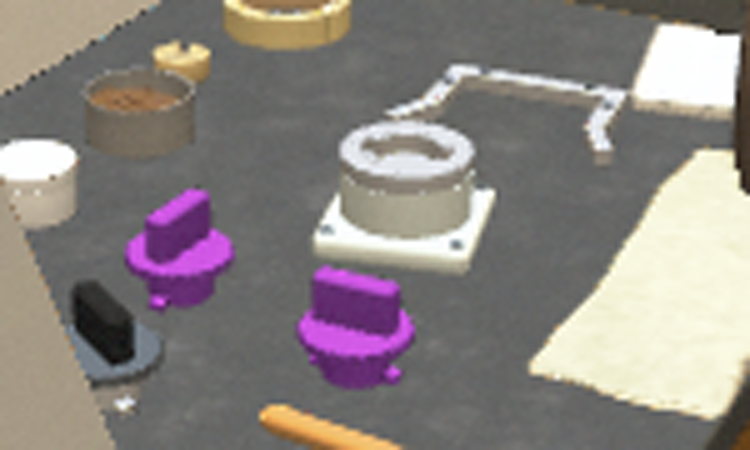

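The crop shows the black-bar cap at c1 (96,126) standing free. The cell is at (430,212) with notches up and down, and the bracket's back stop runs from (740,130) to (758,290). Next I'll measure them.

```bash
cat >> h.py <<'E'
def ortho(d,c,yaw,z,half=110,s=2):
    "metric view on plane z: col=+x', row=+y' (mm*s), origin centre"
    n=2*half*s; g=(np.arange(n)-n/2)/s; X,Y=np.meshgrid(g,g)
    P=np.c_[c[0]+X.ravel()*np.cos(yaw)-Y.ravel()*np.sin(yaw),c[1]+X.ravel()*np.sin(yaw)+Y.ravel()*np.cos(yaw),np.full(X.size,z)]
    m=proj(d,P).astype(np.float32).reshape(n,n,2)
    return cv2.remap(d['color'],m[...,0],m[...,1],cv2.INTER_CUBIC)
E
python3 - <<'E'
from h import *
d=load('top0'); C=lambda *p:[(235+a/4,165+b/4) for a,b in p]
b=onz(d,C((735,145),(752,282),(660,143),(675,286)),14); print('brk',b.round())
f=onz(d,C((352,168),(478,142),(505,267),(382,294)),18); print('foot',f.round(),f.mean(0))
r=onz(d,C((430,210),(424,176),(437,243)),60); print('mouth/notch',r.round())
hsv=cv2.cvtColor(d['color'],cv2.COLOR_RGB2HSV); g=d['color'].max(2)
m=np.zeros(g.shape,np.uint8); m[183:210,247:272]=(g[183:210,247:272]<45)
n,l,s,ce=cv2.connectedComponentsWithStats(m); i=1+s[1:,4].argmax(); ys,xs=np.where(l==i)
rect=cv2.minAreaRect(np.c_[xs,ys].astype(np.float32)); print(s[i],ce[i],rect)
print('bar',onz(d,cv2.boxPoints(rect),60).round(),onz(d,[ce[i]],58).round(1), onz(d,C((96,126)),30).round(1))
x=f[:,:2]
# ortho views
yb=np.arctan2(*(b[0]-b[1])[[1,0]]); c=(b[0]+b[1])/2
bx=b[0]-b[1];bx/=np.linalg.norm(bx);by=np.array([-bx[1],bx[0],0]); print('yaw b',yb,'by',by, 'origin',c+50*by)
o1=ortho(d,(c+50*by),yb,14); 
o2=ortho(d,f.mean(0),yb,60,60,4); cv2.imwrite('pics/o.png',np.hstack([o1,cv2.resize(o2,(440,440))])[:,:,::-1])
cv2.imwrite('pics/o.png',cv2.resize(cv2.imread('pics/o.png'),(800,400)))
E
```

```text
brk [[ 534. -255.   14.]
 [ 430. -266.   14.]
 [ 535. -198.   14.]
 [ 426. -208.   14.]]
foot [[511.  36.  18.]
 [533. -59.  18.]
 [438. -80.  18.]
 [416.  12.  18.]] [474.35383723 -22.56534702  18.        ]
mouth/notch [[474. -21.  60.]
 [499. -16.  60.]
 [450. -26.  60.]]
[254 190  11  14  31] [259.29032258 197.09677419] ((259.4800109863281, 196.8600311279297), (2.6000001430511475, 15.20000171661377), 36.869895935058594)
bar [[516. 240.  60.]
 [552. 215.  60.]
 [548. 208.  60.]
 [511. 234.  60.]] [[531.3 225.1  58. ]] [[538.  229.4  30. ]]
yaw b 0.10557805812603425 by [-0.10538203  0.99443181  0.        ] origin [ 476.67823867 -210.73395103   14.        ]
```

View pics/o.png

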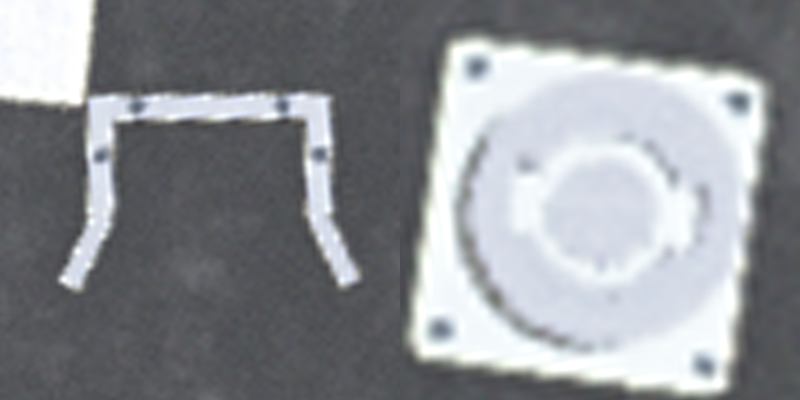

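```bash
cat >> h.py <<'E'
def go(x,y,z,yaw):
    s=state(); p=np.array(s['eef_pos']); w=s['tcp_rot'][2]; d=np.array([x,y,z])-p
    t=np.array([d[0]*np.cos(w)+d[1]*np.sin(w), d[0]*np.sin(w)-d[1]*np.cos(w), -d[2]])
    sp=-np.degrees((yaw-w+np.pi)%(2*np.pi)-np.pi)
    print('pos',p.round(1),'rot',s['tcp_rot'].round(3),'q',s['joints'].round(2),'F',s['ft_force'].round(1),'op',round(s['opening'],3),'grip',round(s['grip_force'],1),'t',s['t'])
    print('total fractions slide',(t/400).round(4),'min rows',np.linalg.norm(t)/41,'spin',round(sp/30,3),'min rows',abs(sp)/7)
E
python3 -c "from h import *; go(474,-22,214,.225)"
```

```text
pos [ 200.  -591.9  214.1] rot [-3.141 -0.     0.326] q [-1.35  0.49  1.56 -0.    1.09 -0.11] F [ 0.4 -0.6  0.1] op 0.999 grip 0.0 t 0.1
total fractions slide [ 1.1050e+00 -1.1306e+00  3.0000e-04] min rows 15.423383086588295 spin 0.192 min rows 0.8248162167872095
```

Call:
carry_out --moves '[{"slide":[0.065,-0.0665,0],"spin":0},{"slide":[0.065,-0.0665,0],"spin":0},{"slide":[0.065,-0.0665,0],"spin":0},{"slide":[0.065,-0.0665,0],"spin":0},{"slide":[0.065,-0.0665,0],"spin":0},{"slide":[0.065,-0.0665,0],"spin":0},{"slide":[0.065,-0.0665,0],"spin":0},{"slide":[0.065,-0.0665,0],"spin":0},{"slide":[0.065,-0.0665,0],"spin":0},{"slide":[0.065,-0.0665,0],"spin":0},{"slide":[0.065,-0.0665,0],"spin":0},{"slide":[0.065,-0.0665,0],"spin":0}]' --hand 0

```text
t: 1.1
eef_pos: [393.8, -188.1, 214.6]
tcp_rot: [3.142, 0.0, 0.326]
ft_force: [0.5, -1.6, 0.5]
opening: 1.0
grip_force: 0.0
```

```bash
python3 -c "from h import *; go(474,-22,160,.225)"
```

```text
pos [ 393.8 -188.1  214.6] rot [3.142 0.    0.326] q [-0.6   0.22  2.   -0.    0.92  0.65] F [ 0.5 -1.6  0.5] op 1.0 grip 0.0 t 1.1
total fractions slide [ 0.3228 -0.3293  0.1365] min rows 4.692171862978372 spin 0.192 min rows 0.8229566667888127
```

Call:
carry_out --moves '[{"slide":[0.054,-0.055,0.02],"spin":0},{"slide":[0.054,-0.055,0.02],"spin":0},{"slide":[0.054,-0.055,0.02],"spin":0},{"slide":[0.054,-0.055,0.02],"spin":0},{"slide":[0.054,-0.055,0.02],"spin":0},{"slide":[0.054,-0.055,0.02],"spin":0},{"slide":[0,0,0],"spin":0.19},{"slide":[0,0,0],"spin":0},{"slide":[0,0,0],"spin":0}]'

```text
t: 1.85
eef_pos: [473.8, -23.2, 166.4]
tcp_rot: [-3.141, 0.001, 0.229]
ft_force: [-0.2, 0.6, -0.2]
opening: 1.002
grip_force: 0.0
```

```bash
python3 - <<'E'
from h import *
go(474.2,-21.8,27,.225); d=shot('scene','s1'); e=load('scene0')
# scene view check of cell: predicted rim centre/edges vs picture
a=np.linspace(0,6.283,60)
im=d['color'][:,:,::-1].copy()
for z,r in((60,42),(60,22)):
  for p in proj(d,np.c_[474.2+r*np.cos(a),-21.8+r*np.sin(a),a*0+z]).astype(int): im[p[1],p[0]]=(0,0,255)
R=np.array([[np.cos(.225),-np.sin(.225)],[np.sin(.225),np.cos(.225)]])
for q in ((50,50),(50,-50),(-50,50),(-50,-50)):
  x=R@q+[474.2,-21.8]; p=proj(d,[[*x,18]])[0].astype(int); im[p[1],p[0]]=(0,255,0)
cv2.imwrite('pics/s1c.png',cv2.resize(im[130:250,270:430],None,fx=5,fy=5,interpolation=cv2.INTER_NEAREST))
E
```

```text
pos [473.8 -23.2 166.4] rot [-3.141e+00  1.000e-03  2.290e-01] q [-0.19  0.34  1.97 -0.    0.82  1.15] F [-0.2  0.6 -0.2] op 1.002 grip 0.0 t 1.85
total fractions slide [ 0.0017 -0.0033  0.3486] min rows 3.4008956359683817 spin 0.008 min rows 0.03549153326563422
```

View pics/s1c.png

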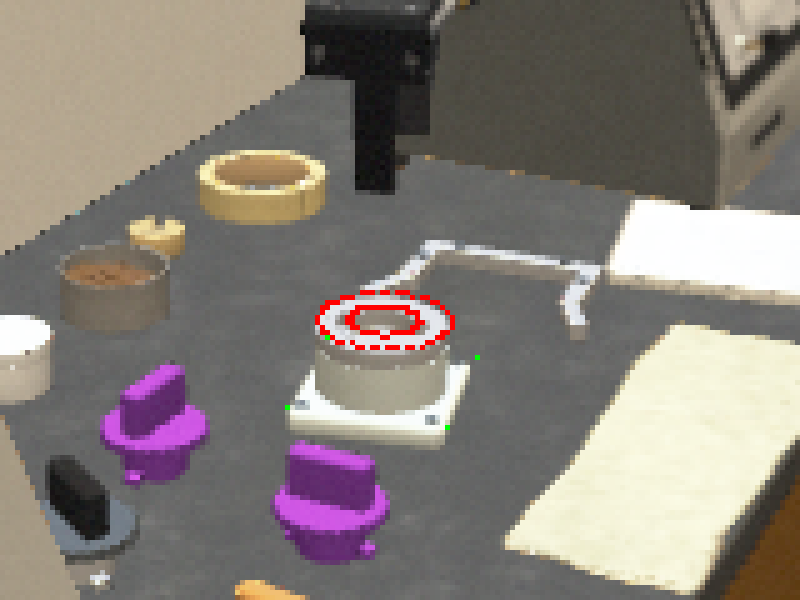

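The overlay fits the cell in the scene view: the rim is at crop (384,320), within about 1 px. I'll descend around the barrel.

Call:
carry_out --moves '[{"slide":[0.002,-0.003,0.06],"spin":0},{"slide":[0,0,0.06],"spin":0},{"slide":[0,0,0.05],"spin":0},{"slide":[0,0,0.04],"spin":0},{"slide":[0,0,0.03],"spin":0},{"slide":[0,0,0.03],"spin":0},{"slide":[0,0,0.03],"spin":0},{"slide":[0,0,0.02],"spin":0},{"slide":[0,0,0.02],"spin":0},{"slide":[0,0,0],"spin":0}]'

```text
t: 2.73
eef_pos: [474.1, -22.5, 29.7]
tcp_rot: [-3.141, 0.001, 0.226]
ft_force: [0.2, 0.1, -0.1]
opening: 1.0
grip_force: 0.0
```

Call:
carry_out --moves '[{"slide":[0,0,0],"spin":0},{"slide":[0,0,0],"spin":0},{"slide":[0,0,0],"spin":0},{"slide":[0,0,0],"spin":0},{"slide":[0,0,0],"spin":0},{"slide":[0,0,0],"spin":0}]' --hand 1

```text
t: 3.23
eef_pos: [474.4, -22.0, 30.9]
tcp_rot: [3.141, 0.0, 0.226]
ft_force: [-2.7, 0.6, 1.1]
opening: 0.9
grip_force: 30.0
```

```bash
python3 -c "
from h import *; go(482.4,-207.6,30,.095); go(482.4,-167.6,30,.095)"
```

```text
pos [474.4 -22.   30.9] rot [3.141 0.    0.226] q [-0.19  0.58  2.09 -0.    0.47  1.16] F [-2.7  0.6  1.1] op 0.9 grip 30.0 t 3.2333
total fractions slide [-0.0847  0.4567  0.0022] min rows 4.5319552624658455 spin 0.251 min rows 1.0762055375208888
pos [474.4 -22.   30.9] rot [3.141 0.    0.226] q [-0.19  0.58  2.09 -0.    0.47  1.16] F [-2.7  0.6  1.1] op 0.9 grip 30.0 t 3.2333
total fractions slide [-0.0623  0.3593  0.0022] min rows 3.557513084579885 spin 0.251 min rows 1.0762055375208888
```

Call:
carry_out --moves '[{"slide":[0,0,0],"spin":0.06},{"slide":[0,0,0],"spin":0.06},{"slide":[0,0,0],"spin":0.06},{"slide":[0,0,0],"spin":0.07},{"slide":[-0.005,0.02,0],"spin":0},{"slide":[-0.005,0.03,0],"spin":0},{"slide":[-0.005,0.04,0],"spin":0},{"slide":[-0.005,0.04,0],"spin":0},{"slide":[-0.005,0.04,0],"spin":0},{"slide":[0,0.03,0],"spin":0},{"slide":[0,0.02,0],"spin":0},{"slide":[0,0,0],"spin":0}]'

```text
t: 4.23
eef_pos: [473.5, -112.1, 30.9]
tcp_rot: [3.141, -0.001, 0.095]
ft_force: [-1.1, -5.5, 0.9]
opening: 0.898
grip_force: 30.0
```

```bash
python3 - <<'E'
from h import *
go(482.4,-207.6,30,.095); d=shot('top','t2')
o=ortho(d,(476.7,-210.7),.095,14); cv2.imwrite('pics/t2o.png',cv2.resize(o[:,:,::-1],(600,600)))
E
```

```text
pos [ 473.5 -112.1   30.9] rot [ 3.141e+00 -1.000e-03  9.500e-02] q [-0.37  0.59  2.06 -0.    0.49  1.11] F [-1.1 -5.5  0.9] op 0.898 grip 30.0 t 4.2333
total fractions slide [-0.0003  0.2397  0.0022] min rows 2.338434548804256 spin -0.001 min rows 0.004046942480480108
```

View pics/t2o.png

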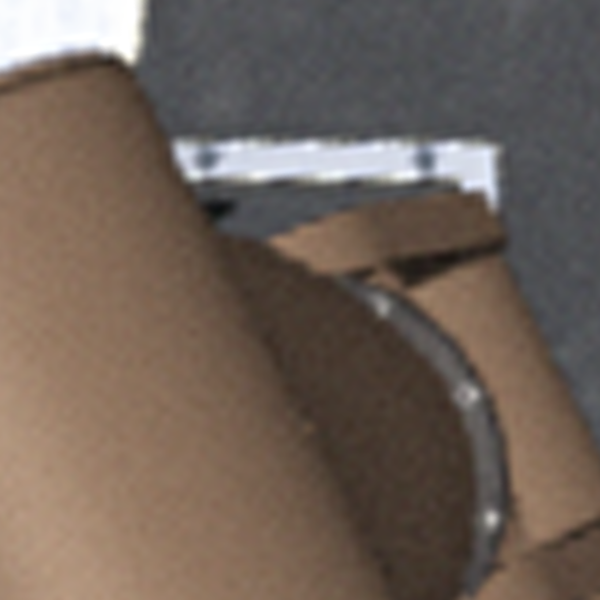

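Call:
carry_out --moves '[{"slide":[0,0.02,0],"spin":0},{"slide":[0,0.025,0],"spin":0},{"slide":[0,0.025,0],"spin":0},{"slide":[0,0.025,0],"spin":0},{"slide":[0,0.025,0],"spin":0},{"slide":[0,0.02,0],"spin":0},{"slide":[0,0.02,0],"spin":0},{"slide":[0,0.015,0],"spin":0},{"slide":[0,0.015,0],"spin":0},{"slide":[0,0.015,0],"spin":0},{"slide":[0,0,0],"spin":0}]'

```text
t: 5.2
eef_pos: [479.5, -191.2, 30.7]
tcp_rot: [-3.139, 0.003, 0.096]
ft_force: [-8.2, 4.4, 8.5]
opening: 0.9
grip_force: 30.0
```

```bash
python3 -c "
from h import *; go(482.4,-207.6,30,.1)"
```

```text
pos [ 479.5 -191.2   30.7] rot [-3.139e+00  3.000e-03  9.600e-02] q [-0.51  0.61  1.99  0.    0.55  0.97] F [-8.2  4.4  8.5] op 0.9 grip 30.0 t 5.2
total fractions slide [0.0033 0.0416 0.0019] min rows 0.407608142551482 spin -0.008 min rows 0.03246797807831632
```

Call:
carry_out --moves '[{"slide":[-0.005,0.005,0],"spin":0},{"slide":[0,0.01,0],"spin":0},{"slide":[0,0.01,0],"spin":0},{"slide":[0,0.007,0],"spin":0},{"slide":[0,0,0],"spin":0}]'

```text
t: 5.62
eef_pos: [479.8, -202.8, 30.8]
tcp_rot: [-3.138, 0.001, 0.094]
ft_force: [1.6, 18.0, 8.2]
opening: 0.901
grip_force: 30.0
```

Call:
carry_out --moves '[{"slide":[0,0.005,0],"spin":0},{"slide":[0,0.005,0],"spin":0},{"slide":[0,0,0],"spin":0}]'

```text
t: 5.87
eef_pos: [479.7, -203.2, 30.8]
tcp_rot: [-3.134, 0.003, 0.093]
ft_force: [10.0, 45.6, 14.7]
opening: 0.903
grip_force: 30.0
```

Call:
carry_out --moves '[{"slide":[0,0,0],"spin":0},{"slide":[0,0,0],"spin":0},{"slide":[0,0,0],"spin":0},{"slide":[0,0,0],"spin":0}]' --hand 0

```text
t: 6.2
eef_pos: [480.5, -207.0, 30.7]
tcp_rot: [-3.14, 0.0, 0.096]
ft_force: [3.4, 12.7, 4.5]
opening: 0.998
grip_force: 6.3
```

Call:
carry_out --moves '[{"slide":[0,-0.012,0],"spin":0},{"slide":[0,0,-0.02],"spin":0},{"slide":[0,0,-0.05],"spin":0},{"slide":[0,0,-0.08],"spin":0},{"slide":[0,0,-0.08],"spin":0},{"slide":[0,0,-0.08],"spin":0},{"slide":[0,0,-0.06],"spin":0}]'

```text
t: 6.78
eef_pos: [480.2, -204.5, 181.8]
tcp_rot: [3.14, -0.002, 0.096]
ft_force: [0.0, 0.7, -0.4]
opening: 1.0
grip_force: 0.0
```

```bash
python3 - <<'E'
from h import *
go(531,225,185,2.53-np.pi)
E
```

```text
pos [ 480.2 -204.5  181.8] rot [ 3.14e+00 -2.00e-03  9.60e-02] q [-0.53  0.38  1.85 -0.    0.9   0.95] F [ 0.   0.7 -0.4] op 1.0 grip 0.0 t 6.7833
total fractions slide [ 0.229  -1.0566 -0.0079] min rows 10.548168762981822 spin 1.351 min rows 5.789476984900177
```

```bash
python3 - <<'E'
from h import *
d=load('top0')
o=ortho(d,(534,228),0,60,45,8); g=cv2.cvtColor(o,cv2.COLOR_RGB2GRAY); print(np.percentile(g,[1,5,20,50,80]))
for th in(45,55):
    m=(g<th).astype(np.uint8); n,l,s,ce=cv2.connectedComponentsWithStats(m); i=1+s[1:,4].argmax(); M=cv2.moments((l==i).astype(np.uint8))
    a=.5*np.arctan2(2*M['mu11'],M['mu20']-M['mu02']); ys,xs=np.where(l==i)
    print(th,s[i]/8,'c',534+(ce[i][0]/8-45),228+(ce[i][1]/8-45),'ang',a,cv2.minAreaRect(np.c_[xs,ys].astype(np.float32)/8))
# flange (bluish) centre at z=30
o=ortho(d,(534,228),0,30,45,8).astype(int); m=((o[...,2]-o[...,0])>12).astype(np.uint8)
m=cv2.morphologyEx(m,cv2.MORPH_OPEN,np.ones((9,9)));c=max(cv2.findContours(m,0,2)[0],key=cv2.contourArea);(x,y),r=cv2.minEnclosingCircle(c);e=cv2.fitEllipse(cv2.convexHull(c))
print('flange',534+x/8-45,228+y/8-45,r/8,e[0][0]/8+489,e[0][1]/8+183,np.array(e[1])/8)
E
```

```text
[19. 46. 82. 87. 98.]
45 [  23.125   27.875   43.375   32.375 2453.   ] c 531.9757630962088 224.28105253770894 ang -0.5627167000640465 ((43.97168731689453, 41.34650421142578), (13.423929214477539, 49.19271469116211), 51.99728012084961)
55 [  22.625   27.375   48.5     35.125 5370.125] c 536.2295570401061 227.40130874514094 ang -0.5025305684522191 ((46.736934661865234, 45.23450469970703), (19.40677261352539, 50.59715270996094), 58.68645095825195)
flange 538.5049095153809 230.04319381713867 33.71324920654297 538.8642654418945 230.07315826416016 [65.61549377 65.78574371]
```

Call:
carry_out --moves '[{"slide":[0.019,-0.088,0],"spin":0},{"slide":[0.019,-0.088,0],"spin":0},{"slide":[0.019,-0.088,0],"spin":0},{"slide":[0.019,-0.088,0],"spin":0},{"slide":[0.019,-0.088,0],"spin":0},{"slide":[0.019,-0.088,0],"spin":0},{"slide":[0.019,-0.088,0],"spin":0},{"slide":[0.019,-0.088,0],"spin":0},{"slide":[0.019,-0.088,0],"spin":0},{"slide":[0.019,-0.088,0],"spin":0},{"slide":[0.019,-0.088,0],"spin":0},{"slide":[0.019,-0.088,0],"spin":0}]'

```text
t: 7.78
eef_pos: [530.4, 226.8, 179.4]
tcp_rot: [3.141, -0.001, 0.096]
ft_force: [0.2, 0.1, -0.2]
opening: 0.996
grip_force: 0.0
```

Call:
carry_out --moves '[{"slide":[0,0,0],"spin":-0.23},{"slide":[0,0,0],"spin":-0.23},{"slide":[0,0,0],"spin":-0.23},{"slide":[0,0,0],"spin":-0.23},{"slide":[0,0,0],"spin":-0.23},{"slide":[0,0,0],"spin":-0.23},{"slide":[0,0,0],"spin":-0.23},{"slide":[0,0,0],"spin":-0.23},{"slide":[0,0,0],"spin":-0.23},{"slide":[0,0,0],"spin":-0.23},{"slide":[0,0,0],"spin":-0.23},{"slide":[0,0,0],"spin":-0.23}]'

```text
t: 8.78
eef_pos: [530.5, 224.8, 179.2]
tcp_rot: [3.141, 0.0, 1.547]
ft_force: [0.4, -0.4, 0.5]
opening: 1.0
grip_force: 0.0
```

Call:
carry_out --moves '[{"slide":[0,0,0],"spin":-0.23},{"slide":[0,0,0],"spin":-0.23},{"slide":[0,0,0],"spin":-0.23},{"slide":[0,0,0],"spin":-0.23},{"slide":[0,0,0],"spin":-0.23},{"slide":[0,0,0],"spin":-0.23},{"slide":[0,0,0],"spin":-0.23},{"slide":[0,0,0],"spin":-0.23},{"slide":[0,0,0],"spin":0}]'

```text
t: 9.53
eef_pos: [530.5, 224.8, 179.2]
tcp_rot: [3.141, 0.001, 2.51]
ft_force: [-0.3, -0.3, -0.1]
opening: 1.001
grip_force: 0.0
```

```bash
python3 - <<'E'
from h import *
go(538.7,230,34,2.58)
d=shot('scene','s2')
im=d['color'][:,:,::-1].copy(); cv2.imwrite('pics/s2c.png',cv2.resize(im[150:270,240:400],None,fx=5,fy=5,interpolation=cv2.INTER_CUBIC))
for p in [(538.7,230,60),(538.7,230,30)]: print((proj(d,[p])[0]-[240,150])*5)
E
```

```text
pos [530.5 224.8 179.2] rot [3.141e+00 1.000e-03 2.510e+00] q [ 0.29  0.46  1.72 -0.    0.96 -0.65] F [-0.3 -0.3 -0.1] op 1.001 grip 0.0 t 9.5333
total fractions slide [-0.0089  0.0225  0.363 ] min rows 3.549064015215543 spin -0.134 min rows 0.5750409540813207
[226.35388309 369.45257388]
[228.89376272 417.25113742]
```

View pics/s2c.png

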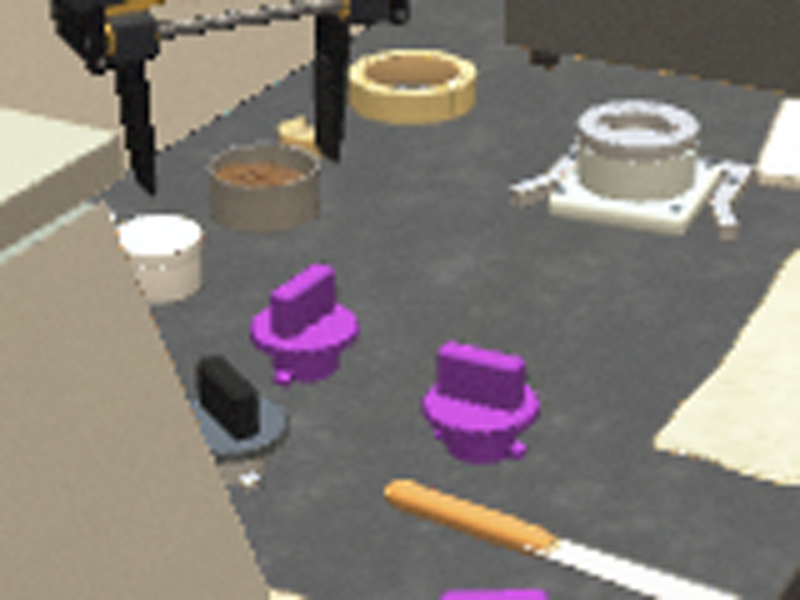

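The scene view shows the cell sitting between the rails at (640,150), and the cap's bar at (228,397), matching the estimate. I'll check the bar angle from its top edge, then descend.

```bash
python3 - <<'E'
from h import *
d=load('s2'); 
for P in ([(207,356),(254,391)],[(200,362),(240,403)]):
    q=onz(d,[(240+a/5,150+b/5) for a,b in P],60); v=q[0]-q[1]; print(q.round(1),np.arctan2(v[1],v[0]),np.linalg.norm(v))
E
```

```text
[[556.5 222.3  60. ]
 [512.7 242.8  60. ]] -0.43753282341688593 48.41211206591917
[[556.1 229.8  60. ]
 [512.3 257.   60. ]] -0.556571721333627 51.59487162161536
```

Call:
carry_out --moves '[{"slide":[-0.009,0.0225,0.04],"spin":0},{"slide":[0,0,0.06],"spin":-0.13},{"slide":[0,0,0.06],"spin":0},{"slide":[0,0,0.06],"spin":0},{"slide":[0,0,0.03],"spin":0},{"slide":[0,0,0],"spin":0},{"slide":[0,0,0],"spin":0}]'

```text
t: 10.17
eef_pos: [538.7, 229.9, 78.7]
tcp_rot: [-3.141, -0.0, 2.569]
ft_force: [0.1, 1.0, 1.3]
opening: 1.001
grip_force: 0.0
```

Call:
carry_out --moves '[{"slide":[0,0,0.03],"spin":-0.09},{"slide":[0,0,0.03],"spin":0},{"slide":[0,0,0.03],"spin":0},{"slide":[0,0,0.02],"spin":0},{"slide":[0,0,0],"spin":0}]'

```text
t: 10.58
eef_pos: [538.1, 229.7, 33.1]
tcp_rot: [-3.14, -0.001, 2.618]
ft_force: [-0.1, -0.9, 0.1]
opening: 1.0
grip_force: 0.0
```

Call:
carry_out --moves '[{"slide":[0,0,0],"spin":0},{"slide":[0,0,0],"spin":0},{"slide":[0,0,0],"spin":0},{"slide":[0,0,0],"spin":0},{"slide":[0,0,0],"spin":0},{"slide":[0,0,0],"spin":0},{"slide":[0,0,0],"spin":0},{"slide":[0,0,0],"spin":0},{"slide":[0,0,0],"spin":0},{"slide":[0,0,0],"spin":0},{"slide":[0,0,0],"spin":0},{"slide":[0,0,0],"spin":0}]' --hand 1

```text
t: 11.58
eef_pos: [538.7, 230.0, 34.6]
tcp_rot: [-3.142, 0.0, 2.619]
ft_force: [0.9, -0.7, -0.8]
opening: 0.214
grip_force: 0.2
```

Call:
carry_out --moves '[{"slide":[0,0,0],"spin":0},{"slide":[0,0,0],"spin":0}]'

```text
t: 11.75
eef_pos: [538.7, 229.9, 34.5]
tcp_rot: [-3.141, -0.0, 2.619]
ft_force: [-0.3, -0.0, -0.2]
opening: 0.163
grip_force: 30.0
```

Call:
carry_out --moves '[{"slide":[0,0,-0.03],"spin":0},{"slide":[0,0,-0.06],"spin":0},{"slide":[0,0,-0.08],"spin":0},{"slide":[0,0,-0.08],"spin":0},{"slide":[0,0,-0.08],"spin":0},{"slide":[0,0,-0.04],"spin":0},{"slide":[0,0,0],"spin":0}]'

```text
t: 12.33
eef_pos: [539.9, 230.4, 187.2]
tcp_rot: [3.137, 0.005, 2.619]
ft_force: [-0.7, -0.1, -0.8]
opening: 0.165
grip_force: 30.0
```

```bash
python3 - <<'E'
from h import *
d=shot('top','t3'); s=shot('scene','s3'); e=load('top0')
p=proj(d,[[480,-203,60]])[0]; 
o=ortho(d,(480,-203),.1,60,60,5)
o2=cv2.resize(s['color'][100:260,230:390],(600,600),interpolation=cv2.INTER_CUBIC)
cv2.imwrite('pics/t3.png',cv2.resize(np.hstack([cv2.resize(o,(600,600)),o2])[:,:,::-1],(800,400)))
go(480,-203,200,.1+np.pi)
E
```

```text
pos [538.5 229.9 183. ] rot [3.141e+00 1.000e-03 2.619e+00] q [ 0.29  0.47  1.7  -0.    0.98 -0.76] F [ 0.2  0.3 -1.8] op 0.168 grip 30.0 t 12.4333
total fractions slide [-0.4133 -1.0108 -0.0425] min rows 10.661842373671833 spin -1.189 min rows 5.094648974821308
```

View pics/t3.png

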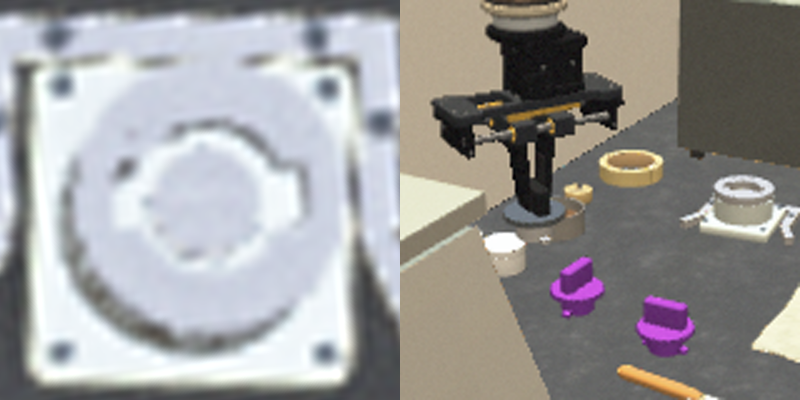

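The view shows the cell home and square, with mouth edges at columns 113–308 and rows 121–268 in the left panel. The cap hangs level in the gripper. I'll make one numeric check of the mouth via the foot edges.

```bash
python3 - <<'E'
from h import *
d=load('t3'); c=np.array([482,-204.]); R=np.array([[np.cos(.1),-np.sin(.1)],[np.sin(.1),np.cos(.1)]])
o=cv2.GaussianBlur(cv2.cvtColor(ortho(d,c,.1,18,60,5),cv2.COLOR_RGB2GRAY),(0,0),2).astype(float)
def edge(p,lo,hi):  # strongest edge mm in range
    g=np.gradient(p); i0,i1=int((lo+60)*5),int((hi+60)*5); k=i0+np.abs(g[i0:i1]).argmax(); return (k-300)/5
for y in(-20,0,20,35): r=o[int((y+60)*5)-10:int((y+60)*5)+10].mean(0); print('y',y,edge(r,-56,-42),edge(r,42,56))
for x in(-35,-20,0,20,35): r=o[:,int((x+60)*5)-10:int((x+60)*5)+10].mean(1); print('x',x,edge(r,42,56),edge(r,-56,-42))
# old estimate, same method, of the mouth by the pre-move foot is skipped; scene: mouth ring check
s=load('s3'); a=np.linspace(0,2*np.pi,80); best=[]
g=cv2.GaussianBlur(cv2.cvtColor(s['color'],cv2.COLOR_RGB2GRAY),(0,0),.7).astype(np.float32)
e=proj(s,np.c_[482.5+42*np.cos(a),-204+42*np.sin(a),a*0+60])
print('scene ring bbox',e.min(0),e.max(0))
u0,v0=e.mean(0).astype(int)
print('row',g[v0,u0-17:u0+18].astype(int),u0-17); print('col',g[v0-12:v0+8,u0].astype(int),v0-12)
E
```

```text
y -20 -49.2 51.8
y 0 -49.0 50.0
y 20 -49.2 49.6
y 35 -49.2 50.8
x -35 50.2 -47.6
x -20 50.4 -50.8
x 0 50.0 -52.0
x 20 50.4 -47.8
x 35 50.8 -46.8
scene ring bbox [355.44891629 169.69057363] [379.59645363 178.78505198]
row [102 103 104 106 115 148 203 225 219 192 166 149 132 133 138 142 144 143
 139 134 128 125 132 155 190 208 221 221 204 157 116 106 104 104 103] 350
col [ 78  88  99 102 104 104 104 124 181 201 174 143 143 177 216 228 215 171
 140 136] 162
```

Call:
carry_out --moves '[{"slide":[-0.035,-0.084,0],"spin":0},{"slide":[-0.035,-0.084,0],"spin":0},{"slide":[-0.035,-0.084,0],"spin":0},{"slide":[-0.035,-0.084,0],"spin":0},{"slide":[-0.035,-0.084,0],"spin":0},{"slide":[-0.035,-0.084,0],"spin":0},{"slide":[-0.035,-0.084,0],"spin":0},{"slide":[-0.035,-0.084,0],"spin":0},{"slide":[-0.035,-0.084,0],"spin":0},{"slide":[-0.035,-0.084,0],"spin":0},{"slide":[-0.035,-0.084,0],"spin":0},{"slide":[-0.035,-0.084,0],"spin":0}]'

```text
t: 13.43
eef_pos: [481.8, -204.7, 181.1]
tcp_rot: [-3.142, -0.003, 2.619]
ft_force: [1.1, -0.6, -0.9]
opening: 0.166
grip_force: 30.0
```

Call:
carry_out --moves '[{"slide":[0,0,0],"spin":-0.2},{"slide":[0,0,0],"spin":-0.2},{"slide":[0,0,0],"spin":-0.2},{"slide":[0,0,0],"spin":-0.2},{"slide":[0,0,0],"spin":-0.2},{"slide":[0,0,0],"spin":-0.19},{"slide":[0,0,0],"spin":0},{"slide":[0,0,0],"spin":0}]'

```text
t: 14.1
eef_pos: [482.6, -203.0, 181.4]
tcp_rot: [3.14, -0.002, -3.044]
ft_force: [0.2, 0.1, -1.8]
opening: 0.162
grip_force: 30.0
```

```bash
python3 -c "
from h import *; go(483.2,-203.6,105,3.24)"
```

```text
pos [ 482.6 -203.   181.4] rot [ 3.140e+00 -2.000e-03 -3.044e+00] q [-0.52  0.39  1.84 -0.    0.91 -2.19] F [ 0.2  0.1 -1.8] op 0.162 grip 30.0 t 14.1
total fractions slide [-0.0013 -0.0016  0.1911] min rows 1.8644983076885104 spin -0.002 min rows 0.007426176288672941
```

Call:
carry_out --moves '[{"slide":[-0.0015,-0.0015,0.05],"spin":0},{"slide":[0,0,0.05],"spin":0},{"slide":[0,0,0.05],"spin":0},{"slide":[0,0,0.05],"spin":0},{"slide":[0,0,0.005],"spin":0},{"slide":[0,0,0.005],"spin":0},{"slide":[0,0,0],"spin":0}]'

```text
t: 14.68
eef_pos: [483.9, -203.9, 98.8]
tcp_rot: [3.142, -0.0, -3.042]
ft_force: [-0.3, 0.1, -1.0]
opening: 0.164
grip_force: 30.0
```

Call:
carry_out --moves '[{"slide":[0,0,0.005],"spin":0},{"slide":[0,0,0.005],"spin":0},{"slide":[0,0,0.005],"spin":0},{"slide":[0,0,0],"spin":0}]'

```text
t: 15.02
eef_pos: [483.8, -203.8, 92.8]
tcp_rot: [-3.141, 0.0, -3.041]
ft_force: [0.4, -0.3, -1.5]
opening: 0.165
grip_force: 30.0
```

Call:
carry_out --moves '[{"slide":[0,0,0.005],"spin":0},{"slide":[0,0,0.005],"spin":0},{"slide":[0,0,0.005],"spin":0},{"slide":[0,0,0],"spin":0}]'

```text
t: 15.35
eef_pos: [483.6, -203.8, 86.2]
tcp_rot: [3.141, -0.0, -3.041]
ft_force: [0.3, -0.1, -0.3]
opening: 0.167
grip_force: 30.0
```

Call:
carry_out --moves '[{"slide":[0,0,0.005],"spin":0},{"slide":[0,0,0.005],"spin":0},{"slide":[0,0,0.005],"spin":0},{"slide":[0,0,0],"spin":0}]'

```text
t: 15.68
eef_pos: [483.9, -203.9, 80.5]
tcp_rot: [-3.141, 0.0, -3.041]
ft_force: [-0.9, -0.1, 3.2]
opening: 0.166
grip_force: 30.0
```

Call:
carry_out --moves '[{"slide":[0,0,0.005],"spin":0},{"slide":[0,0,0.005],"spin":0},{"slide":[0,0,0.003],"spin":0},{"slide":[0,0,0],"spin":0}]'

```text
t: 16.02
eef_pos: [483.9, -203.9, 75.3]
tcp_rot: [-3.141, 0.0, -3.041]
ft_force: [-0.7, 0.6, 4.1]
opening: 0.161
grip_force: 30.0
```

Call:
carry_out --moves '[{"slide":[0,0,0.004],"spin":0},{"slide":[0,0,0.004],"spin":0},{"slide":[0,0,0.003],"spin":0},{"slide":[0,0,0],"spin":0},{"slide":[0,0,0],"spin":0}]'

```text
t: 16.43
eef_pos: [483.9, -203.9, 72.4]
tcp_rot: [-3.141, 0.001, -3.041]
ft_force: [-5.1, 2.1, 21.4]
opening: 0.165
grip_force: 30.0
```

Call:
carry_out --moves '[{"slide":[0,0,0],"spin":0.15},{"slide":[0,0,0],"spin":0.15},{"slide":[0,0,0],"spin":0.15},{"slide":[0,0,0],"spin":0.15},{"slide":[0,0,0],"spin":0.15},{"slide":[0,0,0],"spin":0.15},{"slide":[0,0,0],"spin":0.15},{"slide":[0,0,0],"spin":0.15},{"slide":[0,0,0],"spin":0.15},{"slide":[0,0,0],"spin":0.15},{"slide":[0,0,0],"spin":0}]'

```text
t: 17.35
eef_pos: [484.9, -204.2, 72.4]
tcp_rot: [3.141, 0.003, 2.452]
ft_force: [0.4, 1.0, 17.9]
opening: 0.166
grip_force: 30.0
```

Call:
carry_out --moves '[{"slide":[0,0,0],"spin":0.15},{"slide":[0,0,0],"spin":0.15},{"slide":[0,0,0],"spin":0.15},{"slide":[0,0,0],"spin":0.15},{"slide":[0,0,0],"spin":0.15},{"slide":[0,0,0],"spin":0.15},{"slide":[0,0,0],"spin":0.15},{"slide":[0,0,0],"spin":0.15},{"slide":[0,0,0],"spin":0.15},{"slide":[0,0,0],"spin":0.1},{"slide":[0,0,0],"spin":0}]'

```text
t: 18.27
eef_pos: [484.9, -204.3, 72.4]
tcp_rot: [3.139, 0.002, 1.695]
ft_force: [0.7, 2.5, 18.1]
opening: 0.166
grip_force: 30.0
```

```bash
python3 - <<'E'
from h import *
go(483.9,-203.9,72.4,3.24-1.571); print(state()['moment'])
d=shot('scene','s4'); t=shot('top','t4')
cv2.imwrite('pics/f.png',np.hstack([cv2.resize(x[:,:,::-1],(400,400),interpolation=cv2.INTER_CUBIC) for x in (d['color'][130:210,327:407],t['color'][160:280,350:470])]))
E
```

```text
pos [ 484.9 -204.3   72.4] rot [3.139e+00 2.000e-03 1.695e+00] q [-0.52  0.55  1.94  0.    0.65 -0.65] F [ 0.7  2.5 18.1] op 0.166 grip 30.0 t 18.2667
total fractions slide [ 0.0012 -0.0024 -0.0001] min rows 0.026338792750645774 spin 0.049 min rows 0.20885331442018762
[ 0.31143633  0.05577778 -0.09732676]
```

View pics/f.png

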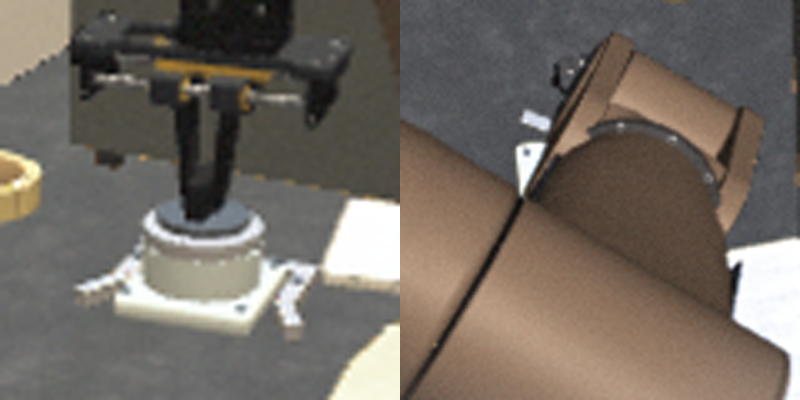

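The scene crop shows the flange lying flat on the rim at (205,220) and the cell still square in its bracket. I'll nudge the turn to the stop.

Call:
carry_out --moves '[{"slide":[0,0,0.001],"spin":0.04},{"slide":[0,0,0],"spin":0.04},{"slide":[0,0,0],"spin":0},{"slide":[0,0,0],"spin":0}]'

```text
t: 18.7
eef_pos: [485.0, -204.3, 72.4]
tcp_rot: [3.138, 0.002, 1.656]
ft_force: [-0.2, 2.9, 22.8]
opening: 0.166
grip_force: 30.0
```

```bash
python3 - <<'E'
from h import *
go(484.9,-204.3,72.4,1.67); print(state()['moment']); print(job_done())
E
```

```text
pos [ 485.  -204.3   72.4] rot [3.138e+00 2.000e-03 1.656e+00] q [-0.52  0.55  1.94  0.    0.65 -0.61] F [-0.2  2.9 22.8] op 0.166 grip 30.0 t 18.7
total fractions slide [-0.0001 -0.0002 -0.0001] min rows 0.001997544724322907 spin -0.027 min rows 0.1136960775057541
[0.49052852 0.18285329 0.18241094]
the job is handed in; nothing more can be done
None
```

I handed the job in at 18.7 s: the cell is home in the bracket and the cap is in and turned about 91° by the tool's yaw, still gripped at 30 N and pressed on the rim with about 23 N; no verdict came back.

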